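# Square a slide tray on the macroscope's light base

### The job

The four-slide tray lies skewed on the macroscope's light base. Push it fully home, flat on the base, with its long back edge against both locating dowels and its end against the end stop; then swing the stage clip all the way over it and let go, leaving the bottles, the slide box and the staining jar undisturbed.

Things in the scene. Friction and masses are not known exactly. Their poses are not given: they have to be found in the camera images.
- light_base: Low instrument base fixed to the bench: cream housing, black top plate, 250 (x) x 320 (y) x 60 mm high. Origin: centre of its underside, on the bench. Axes: x towards the edge with the two dowels (roughly away from the robot), y towards the end stop, z up. The tray's home lies at x +20, y +25 mm.
- home (a point): Point on the base's top surface (60 mm over the bench) where the centre of the tray's underside lies when the tray is home; axes as the base's. A white opal window of 84 x 136 mm is let into the plate here, mostly or wholly hidden by the tray once home.
- dowel_left (a point): Top centre of the steel locating dowel on the +y side: 10 mm diameter, stands 10 mm above the plate, fixed. From home: x +60, y +35 mm. The tray's back edge touches its -x side.
- dowel_right (a point): The like dowel on the -y side. From home: x +60, y -35 mm.
- stop_tip (a point): Tip of the end stop: a 9 mm steel screw in a steel block (34 x 18 x 14 mm high), fixed, pointing to the base's -y, 6 mm above the plate. From home: x 0, y +80 mm. The tray's +y end touches it.
- tray: Aluminium slide tray, 110 mm (x) x 160 mm (y) x 12 mm thick, four glass slides fixed in it side by side, white label ends at its -x side; about 0.28 kg, loose, slides flat on the plate (1 to 3 N). Origin: centre of its underside. x points to its back edge (for the dowels), y to the end for the stop. Starts on the base 22 to 57 mm short of home in x, 12 to 35 mm in y, turned up to 0.2 rad.
- tray_back_left (a point): Point on the tray's back edge, half-way up it (6 mm): tray x +55, y +35 mm. Touches the left dowel when home. Pushed by one fingertip amid its near edge, the tray can stop wedged on one dowel, or on a dowel and the stop, still turned; two spread fingers along that edge, or a push on the lagging end, square it.
- tray_back_right (a point): Point on the tray's back edge: tray x +55, y -35, z 6 mm. Touches the right dowel when home.
- tray_end (a point): Middle of the tray's +y end: tray x 0, y +80, z 6 mm. Touches the stop's tip when home.
- clip_post (a point): Top centre of the clip's pivot post, 31 mm above the plate, behind the dowels and midway between them. From home: x +82, y 0 mm. The clip turns about this upright axis.
- clip_knob (a point): Top centre of the black finger knob near the clip's free end: 14 mm diameter, its grip 20 to 32 mm above the plate, 60 mm from the pivot axis.
- clip (a joint): Swing of the stage clip, a steel leaf 12 x 78 mm, underside 14 mm above the plate: it clears the dowels and passes 2 mm over the tray. Radians: 0 = turned aside, pointing to the base's -y behind the right dowel; grows as it turns towards the base's -x; 1.57 = against its stop, pointing to the base's -x over the tray. About 1 N at the knob moves it; it stays where left. Starts at 0 to 0.2.
- red_bottle: Bystander: red reagent bottle with black cap, 68 mm diameter, 165 mm tall, on the bench to the left (+y) of the base. Origin: centre of its underside.
- blue_bottle: Bystander: blue reagent bottle with black cap, 72 mm diameter, 175 mm tall, on the bench to the left (+y) of the base. Origin: centre of its underside.
- slide_box: Bystander: flat slide storage box, 97 x 182 x 32 mm, on the bench to the right (-y) of the base. Origin: centre of its underside.
- staining_jar: Bystander: open glass staining jar, 60 mm diameter, 75 mm tall, on the bench to the right (-y) of the base. Origin: centre of its underside.
Things that resemble listed ones, but are neither listed nor needed, are in the scene too. What is meant by the tray is not orange or red, and is the larger of those in its own colour.

How it is judged (in metres and radians):
On the way, in this order (a step that is already met when the one before it is completed fails the run):
1. the tray is home against both dowels and the end stop (x of each of tray_back_left, tray_back_right in the frame of home above 0.053 m and y of tray_end in the frame of home above 0.078 m and z of tray in the frame of home below 0.003 m), for 0.2 s.
2. the clip is swung all the way over the tray (value of joint clip above 1.35 rad), for 0.2 s.
At the end, for the whole second after the job is handed in: The tray lies flat and still on the base, its back edge within 2 mm of both dowels and its end within 2 mm of the stop's tip; the clip is within 0.22 rad of its stop, over the tray (all of step 1 and x of each of tray_back_left, tray_back_right in the frame of home below 0.058 m and y of tray_end in the frame of home below 0.083 m and angle between tray's own z axis and vertical below 0.03 rad and value of joint clip above 1.35 rad and linear speed of tray below 0.01 m/s); the robot touches nothing.
It fails at once if a bottle, the slide box or the staining jar is shifted by more than 20 mm or tipped (distance of any of red_bottle, blue_bottle, slide_box, staining_jar from where it was at the start of the episode above 0.02 m or angle between any of red_bottle, blue_bottle, staining_jar's own z axis and vertical above 0.3 rad).
It also fails if it takes over 54 s, if anything falls off the work surface, if the arm or the gripper's body presses on something with over 40 N, if the wrist force passes 120 N, or if a joint passes its speed limit or range.

### The arm

A 6-joint arm with a two-finger parallel gripper is mounted at the origin on the work surface. World frame = base frame: x ahead of the robot, y to its left, z up, the work surface at z = 0. Lengths are in mm, angles in rad, forces in N, time in s.
With the tool pointing down it reaches from about 275 to 1000 mm from the base axis. Payload 8.4 kg.
Tool frame: the origin (TCP) lies at the very end of the fingers, on their centre line; the grasp point (between the pads) lies 19 mm behind it; z points along the fingers, y is the direction in which the jaws open and shut (so a half turn about z gives the same grasp; the last joint's range is limited). The gripper opens to 85 mm and grips with 20 to 120 N. Pads are 22 mm wide; open, the fingers measure 114 mm over their backs; the gripper's body (76 mm by 85 mm) begins 54 mm behind the grasp point. The pads swing forward as they close: fully open they stand 13 mm farther back than shut.
Start: joints at [-1.126, 0.353, 1.633, -0, 1.155, -0.002], TCP at [270.05, -563.65, 231.281] pointing down, gripper open.
Joint ranges: [-2.63, 2.63], [-0.92, 2.1], [0.06, 2.66], [-1.3, 4.44], [0, 2.69], [-3.02, 3.02]. Speed limits (rad/s): [2.22, 2.22, 2.79, 3.14, 3.14, 3.14].

### API

Orientations are given as [roll, pitch, yaw] about the fixed x, y, z axes, in that order (R = Rz(yaw) Ry(pitch) Rx(roll)).
In Python, from rig import sense, grab_frame, get_calibration, sign_off, boxes_of, trace gives the robot as it stands.
- The arm moves only by the tool servo_tool, never from a script. Its argument "rows" is a list of rows, each a list of 3 entries, a list of its own where there are three numbers: the finger opening in mm, from 0 to 85.4, then the shift along the tool's x, y, z in mm, then the turn, a rotation vector about the tool's x, y, z in degrees. A call has 1 to 8 rows; each row shifts and turns the commanded pose from where the row before left it, along the tool's axes as they then stand; what a row does not reach is not made up. A row lasts 1/8 s, in which the tool goes at most 62.5 mm and 10.7 degrees, less where a joint would pass 70% of its speed; a pose out of reach is approached as far as the arm can. A call is refused whole if a number of a shift passes 62.5 or a number of a turn 10.7, either way. A call with a gripper value outside its range is refused whole. The fingers move at their own pace and stop on an object; "force" is the grip in N (left out, the last holds). Time passes only in rows, so rows that do not move let the fingers close. It gives the time, the measured TCP pose, the force and the opening at its end, in the units of the state.
- sense(): the state, without advancing time (a new reading comes with each control period).
- grab_frame(name): name is "scene" or "side" or "wrist"; returns the picture (400x640x3 uint8, blue, green, red); there is no depth.
- get_calibration(name): a dict with "intrinsics" (3x3 intrinsics, pixels), "world_to_cam" (4x4, takes a point from world to camera coordinates). Camera axes: x right, y down, z forward; pixel columns grow to the right and rows downward; lengths in mm; the calibration is good to about 2 mm. A picture is of the moment at which its call begins: read the wrist's pose just before it. get_calibration takes no time and is no camera call; for the wrist camera it gives the pose at the moment of the call.
- sign_off(): hands the job in, once; it reports no verdict.
Trained networks look in the newest picture that a camera, given by its name, has taken for a name from the list of things; names that differ only in an ending like _2 or _b are one class to them, and where a whole thing is asked for, a point or a joint stands for the part that bears it (a point fixed in the world has none). Each returns a list of dicts, best first, with "conf" (0 to 1); they miss things now and then, are a little off and sometimes report something else, mostly with a low value. They report only what shows in the picture. A call takes as long as a camera call. They do not tell look-alikes from the thing itself.
- boxes_of(camera, thing): "centre" ([x, y, z] in mm, in the coordinates of the camera as it stood for that picture, good to about 4 mm: the middle of the surface that is visible of it).
- trace(camera, thing): "mask" (400x640 bool, what is visible of it).
The state is a dict: "clock": time; "qpos": joint angles; "qvel": joint speeds; "joint_efforts": joint torques, N m; "eef_pos": TCP position; "tcp_rot": TCP orientation; "contact_force": force on the tool from outside, world axes, zero at the start; "wrist_torque": the same for the moment, N m; "opening": opening from 0.0 (shut) to 1.0 (fully open).
Only numpy, scipy, OpenCV 4.12 (cv2) and the standard library are available. Lean on these libraries where they do the work, as an engineer would, in place of code of your own. Each camera call takes 0.05 s, during which the arm holds its last target. There are 200 camera calls.

## Working session

There is one attempt and no reset: what is moved stays moved. The work goes in short steps, Python scripts to look and compute and a tool call to move; the robot and the scene stay as the last step left them, time stands still between calls to the robot, and variables do not carry over. Pictures are saved under pics/ and viewed, about 8 in all and at most 12, crops included, and the job is handed in when it is done.

Besides the shell and the picture viewer there is one more tool, called after "Emit:" as name(argument=value, ...), one argument or row to a line, values as JSON. servo_tool: Moves the arm, as the interface text tells. Its arguments: {"type":"object","properties":{"rows":{"type":"array","items":{"type":"array"}},"force":{"type":"number"}},"required":["rows"]}

```bash
mkdir -p pics; ls; cat > h.py <<'E'
import numpy as np, cv2
from rig import *
def w(cam,p,T=None):
    T=np.array(get_calibration(cam)["world_to_cam"]) if T is None else T
    return (np.linalg.inv(T)@np.append(p,1))[:3]
def proj(cam,P):
    c=get_calibration(cam);K=np.array(c["intrinsics"]);T=np.array(c["world_to_cam"])
    q=(T@np.c_[np.atleast_2d(P),np.ones(len(np.atleast_2d(P)))].T)[:3]
    q=K@q;return (q[:2]/q[2]).T
def unproj(cam,px,z):
    c=get_calibration(cam);K=np.array(c["intrinsics"]);T=np.linalg.inv(np.array(c["world_to_cam"]))
    px=np.atleast_2d(px);d=np.linalg.inv(K)@np.c_[px,np.ones(len(px))].T
    d=T[:3,:3]@d;o=T[:3,3]
    s=(z-o[2])/d[2];return (o[:,None]+d*s).T
E
python3 - <<'E'
from h import *
print(sense())
for c in("scene","side"):
    cv2.imwrite(f"pics/{c}0.png",grab_frame(c))
    for t in("tray","light_base","clip","clip_knob","clip_post","red_bottle","blue_bottle","slide_box","staining_jar"):
        for d in boxes_of(c,t)[:4]: print(c,t,round(d["conf"],2),w(c,d["centre"]).round(),proj(c,w(c,d["centre"])).round()[0])
E
```

```text
pics
{'clock': 0.0, 'qpos': array([-1.12639761e+00,  3.53645755e-01,  1.63416803e+00, -1.23166524e-05,
        1.15518948e+00, -2.36393033e-03]), 'qvel': array([ 9.78306277e-04, -6.10815071e-05, -2.56379919e-03, -6.60527175e-05,
        1.64920002e-03,  7.53093363e-04]), 'joint_efforts': array([ 3.42553474e-03, -6.05252266e+01, -3.42072916e+01, -1.12062389e-05,
        9.20211605e-03, -7.88765448e-06]), 'eef_pos': array([ 269.83516997, -563.20369953,  230.54867311]), 'tcp_rot': array([-3.14018203e+00,  7.92652732e-06,  4.46767631e-01]), 'contact_force': array([0.0589236 , 0.14165737, 0.21902519]), 'wrist_torque': array([ 0.06084185,  0.02701496, -0.00357743]), 'opening': 1.0015845810466217}
scene tray 0.8 [384. 214.   2.] [421. 200.]
scene tray 0.7 [539. -58.  68.] [304. 186.]
scene tray 0.63 [632. -92.  73.] [273. 202.]
scene tray 0.6 [ 784. -331.    6.] [164. 230.]
scene light_base 0.59 [601. -24.  53.] [304. 208.]
scene clip 0.49 [634. -93.  71.] [272. 203.]
scene clip 0.25 [601. -28.  57.] [302. 206.]
scene clip_knob 0.56 [633. -93.  71.] [273. 202.]
scene clip_post 0.97 [600. -23.  58.] [304. 207.]
scene clip_post 0.61 [539. -51.  64.] [306. 187.]
scene blue_bottle 0.94 [618. 210. 103.] [392. 228.]
scene slide_box 0.73 [ 430. -327.   27.] [244. 151.]
scene slide_box 0.68 [539. -52.  64.] [306. 187.]
scene staining_jar 0.9 [ 615. -324.   55.] [204. 178.]
side tray 0.81 [386. 215.   8.] [220. 203.]
side tray 0.73 [ 845. -105.   13.] [412. 242.]
side tray 0.72 [ 523. -164.   58.] [295. 257.]
side tray 0.68 [ 775. -351.   11.] [428. 310.]
side light_base 0.68 [ 527. -166.   57.] [297. 258.]
side clip_knob 0.42 [ 635. -112.   75.] [336. 233.]
side clip_post 0.55 [ 524. -165.   58.] [295. 258.]
side red_bottle 0.77 [693. 163.  83.] [328. 178.]
side blue_bottle 0.85 [593. 175.  90.] [293. 177.]
side slide_box 0.83 [ 418. -365.   31.] [264. 335.]
side staining_jar 0.88 [ 606. -349.   55.] [354. 305.]
```

View pics/scene0.png

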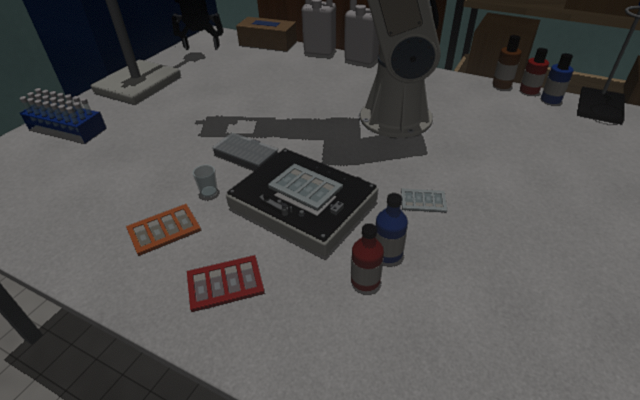

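View pics/side0.png

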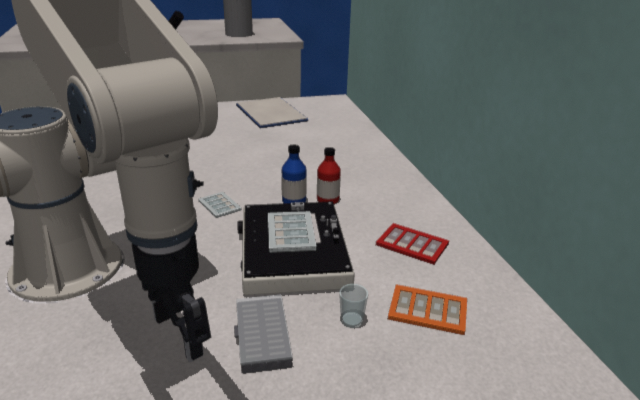

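The tray on the base (silver, scene 306,187 / side 292,230) is the one I want. The look-alikes are a smaller silver one on the bench (scene 424,200), an orange one (163,229) and a red one (225,282). I'll move the wrist camera over the base to check it closely.

Emit:
servo_tool(
  rows=[
    [85,[40,-32,-35],[0,0,0]],
    [85,[48,-34,-20],[0,0,0]],
    [85,[48,-34,-20],[0,0,0]],
    [85,[48,-34,-20],[0,0,0]],
    [85,[48,-34,-20],[0,0,0]],
    [85,[48,-34,-20],[0,0,0]],
    [85,[48,-34,-20],[0,0,0]],
    [85,[0,0,0],[0,0,0]],
  ],
)

```text
clock: 2.0
eef_pos: [466.0, -206.2, 388.1]
tcp_rot: [3.14, -0.003, 0.452]
contact_force: [-0.5, -0.9, -0.2]
opening: 0.996
```

```bash
python3 - <<'E'
from h import *
print(sense()["eef_pos"],sense()["tcp_rot"])
T=np.array(get_calibration("wrist")["world_to_cam"]);I=np.linalg.inv(T);print(I.round(2))
print(unproj("wrist",[[320,200],[0,0],[640,0],[0,400],[640,400]],60).round())
E
```

```text
[ 466.02629793 -206.16030521  388.09480082] [ 3.13974317e+00 -2.83180275e-03  4.51701495e-01]
[[ 4.4000e-01 -8.7000e-01 -2.5000e-01  5.2776e+02]
 [-9.0000e-01 -4.2000e-01 -1.2000e-01 -1.7524e+02]
 [ 0.0000e+00  2.7000e-01 -9.6000e-01  5.3011e+02]
 [ 0.0000e+00  0.0000e+00  0.0000e+00  1.0000e+00]]
[[ 404. -230.   60.]
 [ 464.  248.   60.]
 [ 819. -481.   60.]
 [-182.  124.   60.]
 [ 317. -911.   60.]]
```

Emit:
servo_tool(
  rows=[
    [85,[50,-20,0],[0,0,0]],
    [85,[50,-20,0],[0,0,0]],
    [85,[50,-20,0],[0,0,0]],
    [85,[45,-20,0],[0,0,0]],
    [85,[0,0,0],[0,0,10]],
    [85,[0,0,0],[0,0,10]],
    [85,[0,0,0],[0,0,6]],
    [85,[0,0,0],[0,0,0]],
  ],
)

```text
clock: 3.0
eef_pos: [604.9, -53.7, 385.8]
tcp_rot: [3.141, 0.001, -0.007]
contact_force: [0.6, 0.4, -1.0]
opening: 0.993
```

```bash
python3 - <<'E'
from h import *
print(sense()["eef_pos"],sense()["tcp_rot"])
c="wrist"
im=grab_frame(c);cv2.imwrite("pics/w0.png",im);np.save("w0T.npy",get_calibration(c)["world_to_cam"])
for t in("tray","light_base","clip","clip_knob","clip_post","slide_box"):
    for d in boxes_of(c,t)[:4]: print(c,t,round(d["conf"],2),w(c,d["centre"]).round(),proj(c,w(c,d["centre"])).round()[0])
for t in("tray","light_base","clip"):
    for d in trace(c,t)[:3]:
        m=d["mask"].astype(np.uint8);cs,_=cv2.findContours(m,0,2);k=max(cs,key=cv2.contourArea)
        print(t,round(d["conf"],2),m.sum(),np.array(cv2.minAreaRect(k)[0]).round(),cv2.approxPolyDP(k,6,True)[:,0].tolist()[:10])
E
```

```text
[604.89325954 -53.67990923 385.75435465] [ 3.14128877e+00  8.59815009e-04 -7.02095099e-03]
wrist tray 0.93 [ 761. -329.    8.] [515.  40.]
wrist tray 0.86 [535. -54.  71.] [325. 204.]
wrist tray 0.78 [393. 237.   5.] [160. 271.]
wrist tray 0.71 [802. -73.  15.] [337.   8.]
wrist light_base 0.82 [573. -66.  62.] [333. 177.]
wrist clip 0.77 [633. -89.  77.] [350. 136.]
wrist clip_knob 0.59 [631. -91.  77.] [352. 137.]
wrist clip_post 0.73 [579. -64.  63.] [332. 173.]
wrist slide_box 0.59 [ 430. -346.   28.] [501. 256.]
tray 0.88 1764 [167. 271.] [[191, 248], [131, 270], [148, 300], [198, 262]]
tray 0.87 8256 [327. 204.] [[277, 161], [270, 234], [375, 245], [386, 176]]
tray 0.71 2322 [338.  24.] [[293, 0], [336, 48], [383, 0]]
light_base 0.93 25818 [332. 196.] [[232, 101], [226, 261], [267, 273], [284, 267], [418, 281], [450, 128]]
clip 0.89 564 [350. 134.] [[318, 128], [367, 144], [381, 140], [325, 123]]
```

View pics/w0.png

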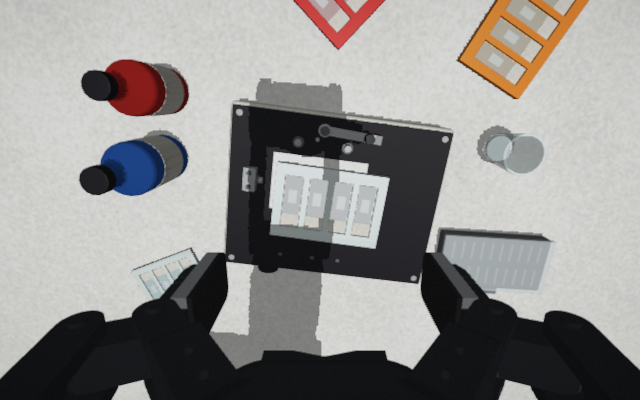

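The wrist view shows the silver tray on the black plate around (330,205), with the clip at (350,133), the dowels near (298,141) and (347,148), and the stop at (250,179). I'll take a close crop to get the corners.

```bash
python3 - <<'E'
import cv2
im=cv2.imread("pics/w0.png")[92:292,215:465]
cv2.imwrite("pics/w0c.png",cv2.convertScaleAbs(cv2.resize(im,None,fx=3,fy=3,interpolation=cv2.INTER_CUBIC),alpha=1.3,beta=30))
E
```

```text
(no output)
```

View pics/w0c.png

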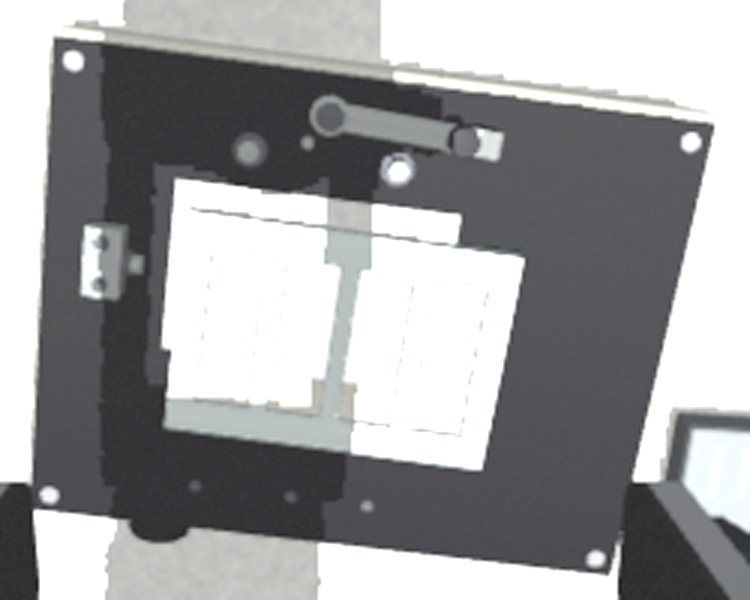

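```bash
cat >> h.py <<'E'
def fit(model,pts):  # rigid 2D model->world
    m=np.array(model,float);p=np.array(pts,float);mc,pc=m.mean(0),p.mean(0)
    H=(m-mc).T@(p-pc);a=np.arctan2(H[0,1]-H[1,0],H[0,0]+H[1,1])
    R=np.array([[np.cos(a),-np.sin(a)],[np.sin(a),np.cos(a)]]);t=pc-R@mc
    return a,t,(m@R.T+t-p)
E
python3 - <<'E'
from h import *
f=lambda c,z:unproj("wrist",np.array(c)/3.+[215,92],z)[:,:2]
B=f([[53,38],[713,122],[610,573],[35,508]],60)
a,t,r=fit([[125,160],[125,-160],[-125,-160],[-125,160]],B);print("base",a,t,r.round(1))
R=lambda a:np.array([[np.cos(a),-np.sin(a)],[np.sin(a),np.cos(a)]])
inb=lambda P:((P-t)@R(a)-[20,25])
print("dowels in home",inb(f([[250,150],[398,169]],70)),"tip",inb(f([[144,264]],66)),"post",inb(f([[330,116]],91)),"knob",inb(f([[464,139]],92)))
T=f([[190,208],[524,257],[482,470],[164,428]],72)
b,u,r=fit([[55,80],[55,-80],[-55,-80],[-55,80]],T);print("tray",b,u,r.round(1),"rel",b-a,inb(u))
for n,P in(("home",[20,25]),):print(n,R(a)@P+t)
c=lambda P:R(b)@P+u
for P in([-55,30],[-55,-30],[-55,-80],[0,-80]):print(P,c(np.array(P)))
E
```

```text
base -0.1289735861589949 [536.81973228 -65.55486468] [[ 6.9  5.3]
 [ 5.4 -7.6]
 [-6.7 -6.3]
 [-5.6  8.5]]
dowels in home [[ 60.65158234  34.04886099]
 [ 60.33967832 -34.6979079 ]] tip [[ 0.14323309 79.21259436]] post [[81.95014913 -0.29182852]] knob [[ 79.38394102 -59.50704682]]
tray -0.15162981510121046 [531.16359658 -58.70426978] [[-0.4  0.9]
 [-0.3 -0.8]
 [ 0.1  0.1]
 [ 0.6 -0.3]] rel -0.022656228942215556 [-26.49025659 -18.93377456]
home [559.86902892 -43.33483037]
[-55, 30] [481.32613855 -20.74076393]
[-55, -30] [472.26317171 -80.05233642]
[-55, -80] [ 464.71069934 -129.47864684]
[0, -80] [ 519.0796408  -137.78636644]
```

Fit of the base agrees with the dowels, post, stop and knob to within about 1 mm. In the home frame the tray is at x −26.5, y −18.9, turned −0.02 rad. I'll line the tool up with the base and come down behind the near edge.

Emit:
servo_tool(
  rows=[
    [85,[0,0,0],[0,0,7]],
    [85,[-26,2.5,49],[0,0,0]],
    [85,[-26,2.5,49],[0,0,0]],
    [85,[-26,2.5,49],[0,0,0]],
    [85,[-26,2.5,49],[0,0,0]],
    [85,[-26,2.5,49],[0,0,0]],
    [85,[-26,2.5,49],[0,0,0]],
    [85,[0,0,0],[0,0,0]],
  ],
)

```text
clock: 4.5
eef_pos: [444.2, -47.0, 89.7]
tcp_rot: [3.141, 0.008, -0.129]
contact_force: [0.4, -0.5, -0.2]
opening: 0.999
```

```bash
cat >> h.py <<'E'
A=-.12897;H=np.array([559.87,-43.33]);RA=np.array([[np.cos(A),-np.sin(A)],[np.sin(A),np.cos(A)]])
def where():
    s=sense();e=s["eef_pos"];print("t",round(s["clock"],2),"home xy",((e[:2]-H)@RA).round(1),"z",e[2].round(1),"rot",s["tcp_rot"].round(3),"F base",np.r_[s["contact_force"][:2]@RA,s["contact_force"][2]].round(1),"open",round(s["opening"],2))
E
python3 -c "
from h import *
where();im=grab_frame('side');cv2.imwrite('pics/s1.png',cv2.resize(im[180:330,180:400],None,fx=3,fy=3))"
```

```text
t 4.5 home xy [-114.2  -18.6] z 89.7 rot [ 3.141  0.008 -0.129] F base [ 0.5 -0.4 -0.2] open 1.0
```

View pics/s1.png

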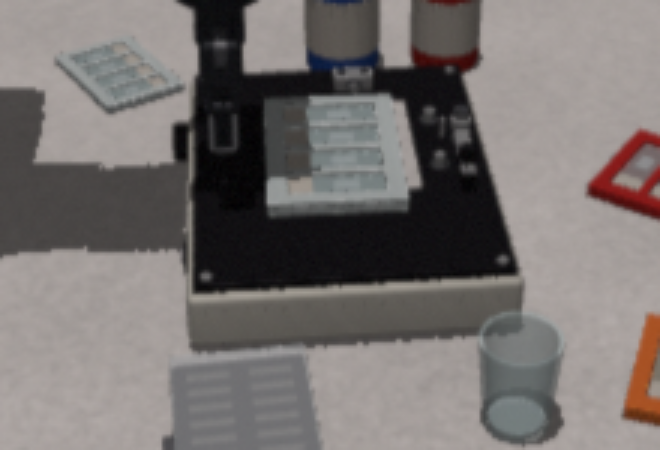

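The fingers are over bare plate in front of the tray, so I'll go down in small steps while watching the force.

Emit:
servo_tool(
  rows=[
    [85,[0,0,14],[0,0,0]],
    [85,[0,0,11],[0,0,0]],
    [85,[0,0,0],[0,0,0]],
  ],
)

```text
clock: 4.92
eef_pos: [448.7, -47.4, 66.8]
tcp_rot: [-3.142, 0.001, -0.129]
contact_force: [0.0, 0.7, 0.7]
opening: 0.994
```

Emit:
servo_tool(
  rows=[
    [85,[0,0,2],[0,0,0]],
    [85,[0,0,2],[0,0,0]],
    [85,[0,0,2],[0,0,0]],
    [85,[0,0,0],[0,0,0]],
  ],
)

```text
clock: 5.42
eef_pos: [448.5, -47.5, 61.2]
tcp_rot: [-3.142, 0.0, -0.129]
contact_force: [0.3, 0.2, -0.6]
opening: 0.999
```

Emit:
servo_tool(
  rows=[
    [85,[0,0,2],[0,0,0]],
    [85,[0,0,2],[0,0,0]],
    [85,[0,0,0],[0,0,0]],
  ],
)

```text
clock: 5.8
eef_pos: [448.4, -47.5, 57.1]
tcp_rot: [3.142, 0.0, -0.129]
contact_force: [-0.8, -0.7, -0.2]
opening: 0.998
```

Emit:
servo_tool(
  rows=[
    [85,[0,0,2],[0,0,0]],
    [85,[0,0,2],[0,0,0]],
    [85,[0,0,0],[0,0,0]],
  ],
)

```text
clock: 6.18
eef_pos: [448.4, -47.5, 53.1]
tcp_rot: [-3.142, 0.0, -0.129]
contact_force: [0.3, -0.6, 0.1]
opening: 0.998
```

The tips are now about 66 mm up, half-way up the tray's edge, with no contact. Now I'll push toward the dowels.

Emit:
servo_tool(
  rows=[
    [85,[6,0,1],[0,0,0]],
    [85,[6,0,0],[0,0,0]],
    [85,[6,0,0],[0,0,0]],
    [85,[5,0,0],[0,0,0]],
    [85,[5,0,0],[0,0,0]],
    [85,[5,0,0],[0,0,0]],
    [85,[4,0,0],[0,0,0]],
    [85,[0,0,0],[0,0,0]],
  ],
)

```text
clock: 7.18
eef_pos: [485.8, -52.3, 52.3]
tcp_rot: [-3.142, -0.001, -0.129]
contact_force: [-0.2, -0.1, -0.1]
opening: 0.998
```

```bash
python3 -c "
from h import *
where()"
```

```text
t 7.17 home xy [-72.3 -18.4] z 52.3 rot [-3.142e+00 -1.000e-03 -1.290e-01] F base [-0.2 -0.2 -0.1] open 1.0
```

Emit:
servo_tool(
  rows=[
    [85,[2,0,0],[0,0,0]],
    [85,[0,0,0],[0,0,0]],
  ],
)

```text
clock: 7.42
eef_pos: [487.3, -52.5, 52.3]
tcp_rot: [-3.142, -0.0, -0.129]
contact_force: [-0.3, -0.6, -1.0]
opening: 1.0
```

Emit:
servo_tool(
  rows=[
    [85,[2,0,0],[0,0,0]],
    [85,[0,0,0],[0,0,0]],
  ],
)

```text
clock: 7.68
eef_pos: [489.4, -52.8, 52.3]
tcp_rot: [3.142, -0.0, -0.129]
contact_force: [0.2, 0.2, -0.1]
opening: 0.993
```

No push force shows yet, so I'll look.

```bash
python3 -c "
from h import *
where();im=grab_frame('wrist');cv2.imwrite('pics/w1.png',cv2.convertScaleAbs(im,alpha=1.2,beta=20))"
```

```text
t 7.67 home xy [-68.7 -18.4] z 52.3 rot [ 3.142 -0.    -0.129] F base [ 0.1  0.2 -0.1] open 0.99
```

View pics/w1.png

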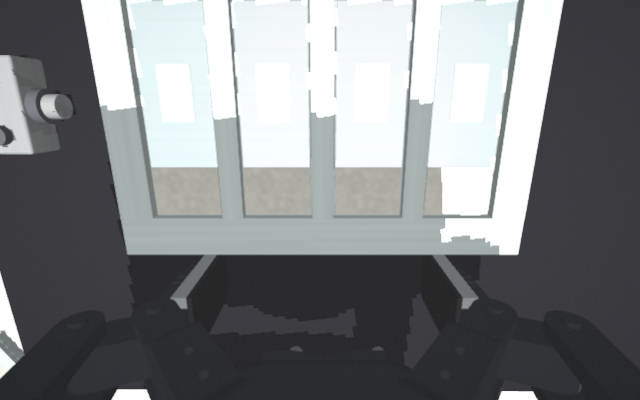

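```bash
python3 -c "
from h import *
print((unproj('wrist',[[127,254],[519,254],[83,0],[563,0],[72,106]],72)[:,:2]-H)@RA)"
```

```text
[[-57.86770292  61.45747212]
 [-57.90656637 -97.42848243]
 [ 33.40610625  60.84139123]
 [ 33.39664508 -96.98604857]
 [ -0.13516959  71.54434667]]
```

Emit:
servo_tool(
  rows=[
    [85,[2,0,0],[0,0,0]],
    [85,[1,0,0],[0,0,0]],
    [85,[0,0,0],[0,0,0]],
  ],
)

```text
clock: 8.1
eef_pos: [492.2, -53.1, 52.2]
tcp_rot: [-3.142, 0.0, -0.129]
contact_force: [-1.6, 0.0, -0.3]
opening: 0.996
```

Emit:
servo_tool(
  rows=[
    [85,[1.5,0,0],[0,0,0]],
    [85,[0,0,0],[0,0,0]],
  ],
)

```text
clock: 8.35
eef_pos: [492.3, -53.2, 52.1]
tcp_rot: [3.142, 0.003, -0.129]
contact_force: [-5.2, 1.1, 3.2]
opening: 0.994
```

Dowel contact shows (about 5 N) and the tray is square. I'll back off, lift, shut the fingers and go round to the −y end.

Emit:
servo_tool(
  rows=[
    [85,[-8,0,0],[0,0,0]],
    [85,[-8,0,-20],[0,0,0]],
    [0,[0,10,-50],[0,0,0]],
    [0,[25,35,-10],[0,0,0]],
    [0,[30,35,0],[0,0,0]],
    [0,[27,34,0],[0,0,0]],
    [0,[0,0,0],[0,0,0]],
    [0,[0,0,0],[0,0,0]],
  ],
)

```text
clock: 9.35
eef_pos: [543.7, -174.5, 131.9]
tcp_rot: [-3.141, 0.001, -0.13]
contact_force: [-0.8, 0.2, -0.4]
opening: 0.002
```

```bash
python3 -c "
from h import *
where()"
```

```text
t 9.35 home xy [   0.8 -132.1] z 131.9 rot [-3.141e+00  1.000e-03 -1.300e-01] F base [-0.8  0.1 -0.4] open 0.0
```

Emit:
servo_tool(
  rows=[
    [0,[0,0,35],[0,0,0]],
    [0,[0,0,25],[0,0,0]],
    [0,[0,0,7],[0,0,0]],
    [0,[0,0,0],[0,0,0]],
  ],
)

```text
clock: 9.85
eef_pos: [544.1, -174.2, 65.4]
tcp_rot: [-3.141, 0.001, -0.128]
contact_force: [-0.3, -0.2, 0.5]
opening: -0.001
```

Emit:
servo_tool(
  rows=[
    [0,[0,-6,0],[0,0,0]],
    [0,[0,-5,0],[0,0,0]],
    [0,[0,-5,0],[0,0,0]],
    [0,[0,-5,0],[0,0,0]],
    [0,[0,-5,0],[0,0,0]],
    [0,[0,-3,0],[0,0,0]],
    [0,[0,0,0],[0,0,0]],
  ],
)

```text
clock: 10.72
eef_pos: [548.5, -145.9, 65.5]
tcp_rot: [-3.141, -0.001, -0.129]
contact_force: [0.5, 0.5, 4.4]
opening: 0.001
```

```bash
python3 -c "
from h import *
where()"
```

```text
t 10.72 home xy [   1.9 -103.2] z 65.5 rot [-3.141e+00 -1.000e-03 -1.290e-01] F base [0.4 0.5 4.4] open 0.0
```

An upward force of 4 N is unexpected, so I'll look before pushing on.

```bash
python3 -c "
from h import *
where();im=grab_frame('wrist');cv2.imwrite('pics/w2.png',cv2.convertScaleAbs(im,alpha=1.2,beta=20))"
```

```text
t 10.72 home xy [   1.9 -103.2] z 65.5 rot [-3.141e+00 -1.000e-03 -1.290e-01] F base [0.4 0.5 4.4] open 0.0
```

View pics/w2.png

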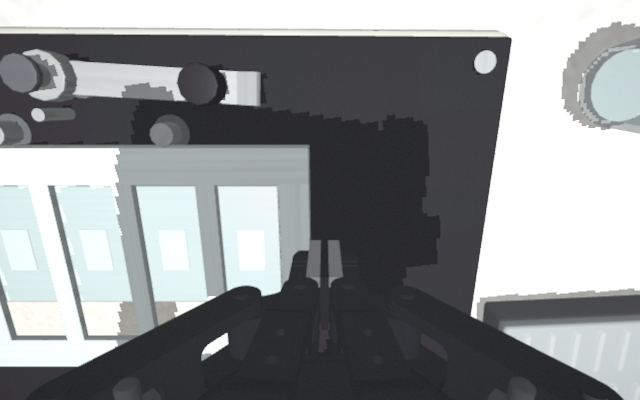

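```bash
python3 -c "
from h import *
print((unproj('wrist',[[309,148],[309,240],[200,146]],72)[:,:2]-H)@RA)
print((unproj('wrist',[[309,240],[342,240]],66)[:,:2]-H)@RA)"
```

```text
[[ 53.87963551 -97.04577457]
 [ 13.22317442 -96.52604196]
 [ 54.70461522 -52.48947377]]
[[  10.65954164  -96.23057803]
 [  10.6562364  -111.5172922 ]]
```

The finger's pad end is about 7 mm off centre and the tray end is still at y −97. The wider part of the finger behind the pad is just touching the tray's top. I'll back off, rise 2.5 mm and push with the pad tip.

Emit:
servo_tool(
  rows=[
    [0,[0,4,-1],[0,0,0]],
    [0,[-2,0,-1.5],[0,0,0]],
    [0,[0,0,0],[0,0,0]],
    [0,[0,-4,0],[0,0,0]],
    [0,[0,-3,0],[0,0,0]],
    [0,[0,0,0],[0,0,0]],
  ],
)

```text
clock: 11.52
eef_pos: [546.6, -142.5, 67.7]
tcp_rot: [-3.142, 0.0, -0.129]
contact_force: [0.1, 0.5, -0.4]
opening: 0.003
```

```bash
python3 -c "
from h import *
where()"
```

```text
t 11.53 home xy [  -0.4 -100.1] z 67.7 rot [-3.142  0.    -0.129] F base [ 0.1  0.5 -0.4] open 0.0
```

Emit:
servo_tool(
  rows=[
    [0,[0,-3,0],[0,0,0]],
    [0,[0,-3,0],[0,0,0]],
    [0,[0,-2,0],[0,0,0]],
    [0,[0,-2,0],[0,0,0]],
    [0,[0,0,0],[0,0,0]],
  ],
)

```text
clock: 12.15
eef_pos: [547.9, -132.8, 67.8]
tcp_rot: [-3.141, -0.0, -0.129]
contact_force: [-0.3, -0.1, 0.4]
opening: 0.001
```

```bash
python3 -c "
from h import *
where()"
```

```text
t 12.15 home xy [ -0.4 -90.3] z 67.8 rot [-3.141 -0.    -0.129] F base [-0.2 -0.1  0.4] open 0.0
```

Emit:
servo_tool(
  rows=[
    [0,[0,-1.5,0],[0,0,0]],
    [0,[0,0,0],[0,0,0]],
  ],
)

```text
clock: 12.4
eef_pos: [548.1, -131.4, 67.8]
tcp_rot: [-3.141, -0.0, -0.129]
contact_force: [0.2, 0.6, 0.0]
opening: 0.003
```

Emit:
servo_tool(
  rows=[
    [0,[0,-1,0],[0,0,0]],
    [0,[0,0,0],[0,0,0]],
  ],
)

```text
clock: 12.65
eef_pos: [548.2, -130.5, 67.8]
tcp_rot: [-3.142, -0.0, -0.129]
contact_force: [0.4, -0.0, 0.2]
opening: -0.002
```

Emit:
servo_tool(
  rows=[
    [0,[0,-1,0],[0,0,0]],
    [0,[0,0,0],[0,0,0]],
  ],
)

```text
clock: 12.9
eef_pos: [548.3, -129.5, 67.8]
tcp_rot: [3.142, -0.0, -0.129]
contact_force: [-0.1, -0.6, 0.1]
opening: 0.002
```

Emit:
servo_tool(
  rows=[
    [0,[0,-1,0],[0,0,0]],
    [0,[0,0,0],[0,0,0]],
  ],
)

```text
clock: 13.15
eef_pos: [548.4, -129.2, 67.8]
tcp_rot: [3.14, -0.0, -0.129]
contact_force: [-1.0, -7.0, 0.2]
opening: 0.001
```

```bash
python3 -c "
from h import *
where();im=grab_frame('wrist');cv2.imwrite('pics/w3.png',cv2.convertScaleAbs(im,alpha=1.2,beta=20))"
```

```text
t 13.15 home xy [ -0.3 -86.7] z 67.8 rot [ 3.14  -0.    -0.129] F base [-0.1 -7.   0.2] open 0.0
```

View pics/w3.png

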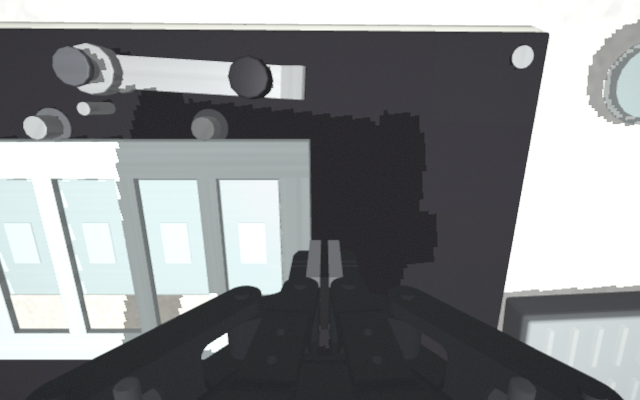

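The stop contact shows: 7 N at the expected place, with the back edge touching the dowels near (208,140) and (45,140). I'll retreat, lift above the base and measure.

Emit:
servo_tool(
  rows=[
    [0,[0,6,0],[0,0,0]],
    [0,[0,5,-30],[0,0,0]],
    [0,[0,0,-60],[0,0,0]],
    [0,[-10,-20,-55],[0,0,0]],
    [0,[-15,-30,-50],[0,0,0]],
    [0,[-15,-30,-50],[0,0,0]],
    [0,[0,0,0],[0,0,0]],
    [0,[0,0,0],[0,0,0]],
  ],
)

```text
clock: 14.2
eef_pos: [517.4, -54.9, 312.5]
tcp_rot: [-3.141, 0.0, -0.129]
contact_force: [-0.8, -0.9, -0.4]
opening: 0.0
```

```bash
python3 -c "
from h import *
where();im=grab_frame('wrist');np.save('T4.npy',get_calibration('wrist')['world_to_cam']);cv2.imwrite('pics/w4.png',im)
P=np.array([[55,80],[55,-80],[-55,-80],[-55,80]])@RA.T+H
p=proj('wrist',np.c_[P,np.full(4,72)]);print(p.round())
x0,y0=np.maximum(p.min(0).astype(int)-50,0);x1,y1=p.max(0).astype(int)+30
c=cv2.resize(im[y0:y1,x0:x1],None,fx=3,fy=3,interpolation=cv2.INTER_CUBIC);print(x0,y0,c.shape)
D=np.array([[60,35],[60,-35]])@RA.T+H
for q in np.r_[p,proj('wrist',np.c_[D,np.full(2,70)])]: cv2.circle(c,tuple(((q-[x0,y0])*3).astype(int).tolist()),3,(0,0,255),1)
cv2.imwrite('pics/w4c.png',cv2.convertScaleAbs(c,alpha=1.1,beta=20))"
```

```text
t 14.2 home xy [-40.6 -16.9] z 312.5 rot [-3.141  0.    -0.129] F base [-0.7 -1.  -0.4] open 0.0
[[235.  78.]
 [382.  78.]
 [377. 177.]
 [242. 177.]]
184 28 (537, 681, 3)
```

View pics/w4c.png

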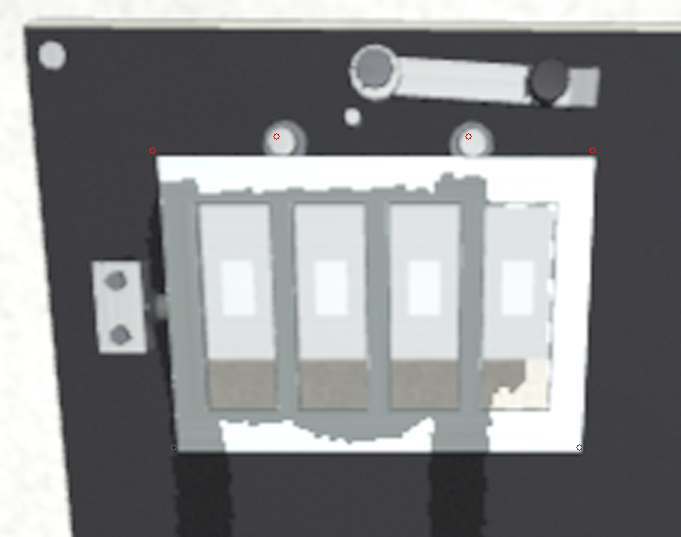

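The tray looks square and touching both dowels and the stop tip; the remaining offsets, 2 mm or less, sit within the calibration error. A light second push with two fingers on the near edge will confirm contact.

Emit:
servo_tool(
  rows=[
    [85,[-27,-9,40],[0,0,0]],
    [85,[-27,-8,45],[0,0,0]],
    [85,[0,0,58],[0,0,0]],
    [85,[0,0,58],[0,0,0]],
    [85,[0,0,40],[0,0,0]],
    [85,[0,0,18],[0,0,0]],
    [85,[0,0,0],[0,0,0]],
    [85,[0,0,0],[0,0,0]],
  ],
)

```text
clock: 15.25
eef_pos: [466.2, -31.4, 53.8]
tcp_rot: [3.142, 0.001, -0.13]
contact_force: [0.4, 1.3, -0.3]
opening: 0.999
```

```bash
python3 -c "
from h import *
where()"
```

```text
t 15.25 home xy [-94.4  -0.2] z 53.8 rot [ 3.142e+00  1.000e-03 -1.300e-01] F base [ 0.3  1.3 -0.3] open 1.0
```

Emit:
servo_tool(
  rows=[
    [85,[8,0,0],[0,0,0]],
    [85,[8,0,0],[0,0,0]],
    [85,[6,0,0],[0,0,0]],
    [85,[3,0,0],[0,0,0]],
    [85,[2,0,0],[0,0,0]],
    [85,[0,0,0],[0,0,0]],
  ],
)

```text
clock: 16.0
eef_pos: [493.0, -34.6, 53.7]
tcp_rot: [3.142, 0.0, -0.129]
contact_force: [0.1, 0.9, 0.4]
opening: 0.996
```

Emit:
servo_tool(
  rows=[
    [85,[1.5,0,0],[0,0,0]],
    [85,[0,0,0],[0,0,0]],
  ],
)

```text
clock: 16.25
eef_pos: [494.4, -34.8, 53.7]
tcp_rot: [3.142, 0.0, -0.129]
contact_force: [0.1, 0.5, 0.1]
opening: 0.994
```

```bash
python3 -c "
from h import *
where()"
```

```text
t 16.25 home xy [-66.    0.1] z 53.7 rot [ 3.142  0.    -0.129] F base [0.1 0.5 0.1] open 0.99
```

Emit:
servo_tool(
  rows=[
    [85,[1,0,0],[0,0,0]],
    [85,[0,0,0],[0,0,0]],
  ],
)

```text
clock: 16.5
eef_pos: [494.6, -34.8, 53.6]
tcp_rot: [3.142, 0.002, -0.129]
contact_force: [-4.6, 0.7, 3.1]
opening: 0.996
```

Emit:
servo_tool(
  rows=[
    [85,[1,0,0],[0,0,0]],
    [85,[0,0,0],[0,0,0]],
  ],
)

```text
clock: 16.75
eef_pos: [494.7, -34.8, 53.5]
tcp_rot: [3.141, 0.004, -0.129]
contact_force: [-7.7, 1.5, 5.5]
opening: 0.995
```

```bash
python3 -c "
from h import *
where()"
```

```text
t 16.75 home xy [-65.7   0. ] z 53.5 rot [ 3.141  0.004 -0.129] F base [-7.8  0.5  5.5] open 1.0
```

Firm contact at the same place as before (about 8 N, no sideways load). I'll retreat, shut the fingers and go behind the knob.

Emit:
servo_tool(
  rows=[
    [85,[-9,0,0],[0,0,0]],
    [85,[-3,0,-30],[0,0,0]],
    [0,[0,0,-60],[0,0,0]],
    [0,[50,15,-20],[0,0,0]],
    [0,[50,18,0],[0,0,0]],
    [0,[50,18,0],[0,0,0]],
    [0,[33,9,0],[0,0,0]],
    [0,[0,0,0],[0,0,0]],
  ],
)

```text
clock: 17.75
eef_pos: [660.4, -117.6, 163.5]
tcp_rot: [3.141, -0.002, -0.13]
contact_force: [0.4, 0.8, -0.7]
opening: 0.001
```

```bash
python3 -c "
from h import *
where()
grab_frame('side')
for d in boxes_of('side','clip_knob')[:2]: p=w('side',d['centre']);print(d['conf'],(p[:2]-H)@RA,p[2])"
```

```text
t 17.75 home xy [109.2 -60.8] z 163.5 rot [ 3.141e+00 -2.000e-03 -1.300e-01] F base [ 0.3  0.8 -0.7] open 0.0
0.53 [ 84.40642489 -58.7445718 ] 76.77504104120533
0.43 [ -37.20219426 -125.72870062] 56.992972514654866
```

Emit:
servo_tool(
  rows=[
    [0,[0,0,45],[0,0,0]],
    [0,[0,0,25],[0,0,0]],
    [0,[0,0,8],[0,0,0]],
    [0,[0,0,0],[0,0,0]],
  ],
)

```text
clock: 18.35
eef_pos: [658.0, -116.3, 86.1]
tcp_rot: [3.142, 0.0, -0.129]
contact_force: [0.2, -0.9, 0.7]
opening: 0.002
```

```bash
python3 -c "
from h import *
where()
P=lambda t:(82-60*np.sin(t),-60*np.cos(t))
for t in np.linspace(0.05,1.57,9):
    # finger rect half 11 x 8 centred offset along -v: use support of rect in that direction
    v=np.array([-np.cos(t),np.sin(t)]);s=min(11/max(abs(v[0]),1e-6),8/max(abs(v[1]),1e-6))
    print(round(t,2),(np.array(P(t))-v*(7+s)).round(1))"
```

```text
t 18.35 home xy [106.7 -59.7] z 86.1 rot [ 3.142  0.    -0.129] F base [ 0.3 -0.9  0.7] open 0.0
0.05 [ 97.  -60.8]
0.24 [ 85.5 -62.6]
0.43 [ 74.4 -62.5]
0.62 [ 63.8 -60.8]
0.81 [ 51.  -54.4]
1.0 [ 40.4 -46.3]
1.19 [ 32.1 -36.8]
1.38 [ 26.  -26.3]
1.57 [ 22. -15.]
```

Emit:
servo_tool(
  rows=[
    [0,[-10,1.5,1],[0,0,0]],
    [0,[-11.5,1.5,0],[0,0,0]],
    [0,[-11,0,0],[0,0,0]],
    [0,[-10.5,-1.5,0],[0,0,0]],
    [0,[0,0,0],[0,0,0]],
  ],
)

```text
clock: 18.98
eef_pos: [614.3, -112.4, 84.8]
tcp_rot: [3.142, 0.001, -0.129]
contact_force: [0.9, -0.1, -0.3]
opening: -0.002
```

```bash
python3 -c "
from h import *
where();im=grab_frame('wrist');cv2.imwrite('pics/w5.png',cv2.convertScaleAbs(im,alpha=1.2,beta=20))"
```

```text
t 18.98 home xy [ 62.9 -61.5] z 84.8 rot [ 3.142e+00  1.000e-03 -1.290e-01] F base [ 0.9  0.  -0.3] open -0.0
```

View pics/w5.png

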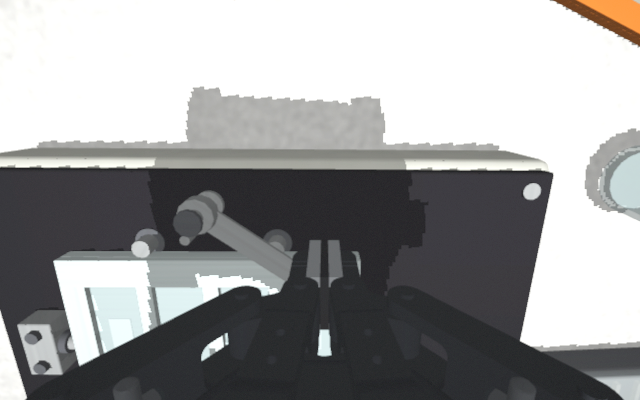

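The clip is turning with the finger, now at about 0.65 rad. I'll go on along the arc.

Emit:
servo_tool(
  rows=[
    [0,[-12,-7.5,0],[0,0,0]],
    [0,[-10.5,-8.5,0],[0,0,0]],
    [0,[-8.5,-9.5,0],[0,0,0]],
    [0,[-6,-10.5,0],[0,0,0]],
    [0,[-3,-6,0],[0,0,0]],
    [0,[0,0,0],[0,0,0]],
  ],
)

```text
clock: 19.77
eef_pos: [581.6, -64.7, 85.2]
tcp_rot: [-3.141, -0.001, -0.128]
contact_force: [2.2, 0.5, 6.8]
opening: 0.0
```

Emit:
servo_tool(
  rows=[
    [0,[0,-3,0],[0,0,0]],
    [0,[0,0,0],[0,0,0]],
  ],
)

```text
clock: 20.02
eef_pos: [581.7, -62.1, 85.2]
tcp_rot: [-3.141, 0.0, -0.129]
contact_force: [-0.0, 1.3, 8.2]
opening: -0.0
```

```bash
python3 -c "
from h import *
where()"
```

```text
t 20.02 home xy [ 24.  -15.8] z 85.2 rot [-3.141  0.    -0.129] F base [-0.2  1.3  8.2] open -0.0
```

The force is mainly upward (8 N): the wide part of the finger may be on the knob's top. Looking.

```bash
python3 -c "
from h import *
im=grab_frame('wrist');cv2.imwrite('pics/w6.png',cv2.convertScaleAbs(im,alpha=1.2,beta=20))"
```

```text
(no output)
```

View pics/w6.png

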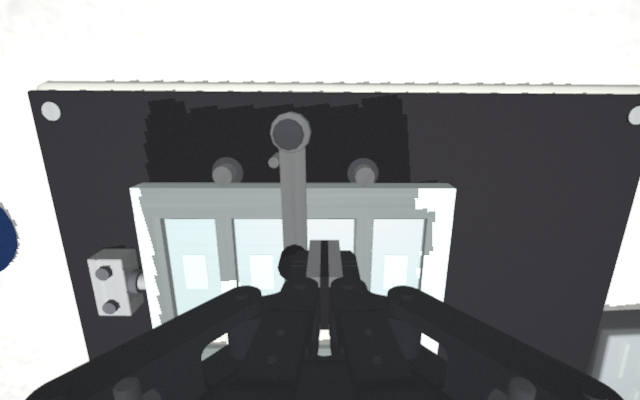

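The clip now points over the tray, nearly straight (post 289,131; knob 293,265). I'll rise off the knob's top, then press lightly against its side to find the stop.

Emit:
servo_tool(
  rows=[
    [0,[0,2,-2.5],[0,0,0]],
    [0,[0,0,0],[0,0,0]],
    [0,[0,-2.5,0],[0,0,0]],
    [0,[0,-1,0],[0,0,0]],
    [0,[0,0,0],[0,0,0]],
  ],
)

```text
clock: 20.7
eef_pos: [581.7, -61.1, 87.1]
tcp_rot: [3.142, 0.001, -0.129]
contact_force: [0.1, -0.3, 0.5]
opening: 0.0
```

```bash
python3 -c "
from h import *
where()"
```

```text
t 20.7 home xy [ 23.9 -14.8] z 87.1 rot [ 3.142e+00  1.000e-03 -1.290e-01] F base [ 0.2 -0.3  0.5] open 0.0
```

Emit:
servo_tool(
  rows=[
    [0,[0,-1,0],[0,0,0]],
    [0,[0,0,0],[0,0,0]],
  ],
)

```text
clock: 20.95
eef_pos: [581.9, -60.2, 87.2]
tcp_rot: [3.142, 0.0, -0.129]
contact_force: [-1.2, -0.1, -0.2]
opening: 0.002
```

Emit:
servo_tool(
  rows=[
    [0,[0,-1,0],[0,0,0]],
    [0,[0,0,0],[0,0,0]],
  ],
)

```text
clock: 21.2
eef_pos: [582.0, -59.7, 87.2]
tcp_rot: [3.141, 0.0, -0.129]
contact_force: [-0.7, -4.7, -0.6]
opening: -0.001
```

The clip's stop is felt: 4.7 N with the tip at about y −13.5. I'll retreat sideways, lift clear, and check.

Emit:
servo_tool(
  rows=[
    [0,[0,8,0],[0,0,0]],
    [0,[0,6,-25],[0,0,0]],
    [0,[0,0,-60],[0,0,0]],
    [0,[-20,-10,-55],[0,0,0]],
    [0,[-25,-10,-50],[0,0,0]],
    [0,[-20,0,-30],[0,0,0]],
    [0,[0,0,0],[0,0,0]],
    [0,[0,0,0],[0,0,0]],
  ],
)

```text
clock: 22.2
eef_pos: [518.5, -45.0, 306.7]
tcp_rot: [-3.141, 0.0, -0.129]
contact_force: [-0.1, -0.8, -0.2]
opening: 0.004
```

```bash
python3 -c "
from h import *
where();im=grab_frame('wrist')
P=np.array([[55,80],[55,-80],[-55,-80],[-55,80]])@RA.T+H
p=proj('wrist',np.c_[P,np.full(4,72)])
x0,y0=np.maximum(p.min(0).astype(int)-50,0);x1,y1=p.max(0).astype(int)+30
print(x0,y0);c=cv2.resize(im[y0:y1,x0:x1],None,fx=3,fy=3,interpolation=cv2.INTER_CUBIC);np.save('T5.npy',get_calibration('wrist')['world_to_cam'])
cv2.imwrite('pics/w7c.png',cv2.convertScaleAbs(c,alpha=1.1,beta=20))"
```

```text
t 22.2 home xy [-40.8  -7. ] z 306.7 rot [-3.141  0.    -0.129] F base [ 0.  -0.8 -0.2] open 0.0
192 27
```

View pics/w7c.png

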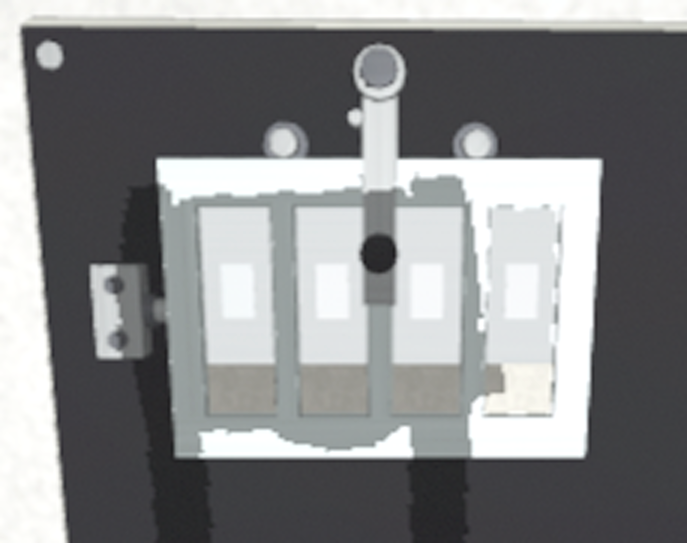

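The clip lies straight over the tray, which is square and against both dowels and the stop, and the robot is clear. Handing in.

```bash
python3 -c "
from rig import *
print(sign_off())"
```

```text
the job is handed in; nothing more can be done
None
```

The tray is home against both dowels and the end stop, and the clip is swung over it to its stop. The job is handed in at about 22 s of the 54 s allowed. No verdict was reported.

**What I did:**
- I pushed the tray onto the dowels with two spread fingers.
- I then pushed its end onto the stop.
- I pushed the near edge again to confirm, and swung the clip over by its knob.
- I lifted the arm clear before handing in.

**Last checks:**
- **Tray:** the pushes ended on hard contact, with about 7 N at the stop and 8 N at the dowels. Both dowel pushes stopped within about 0.2 mm of each other. The final picture shows the tray square and touching both dowels and the stop tip.
- **Clip:** it met its stop at about 5 N, and the final picture shows it straight over the tray.
- **Robot:** its force reading was near zero and it was well clear.

**Not fully settled:**
- Part of the finger pressed on the tray's top (about 4 N) and later on the knob's top (about 8 N). I corrected the height both times.
- The tray's corners, drawn where I calculated them, were up to 2 mm off in the picture. Most of that is camera calibration error, so I relied on the contact forces.
- I did not measure the bottles, slide box and jar again at the end. The arm felt no contact with them.

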